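Close up a twin pack of jam jars in the banding jig

TASK

Make up the twin pack: stand the two matching red-lidded jam jars upright, one behind the other, in the channel of the wooden banding jig, and leave the other jars and things on the table where they are. Then take the jig's black pull bar and gently draw it out against its spring until the brass pointer stands at the red mark and the two jars are snug against each other, without squeezing the glass hard. Finish while still holding the bar out there, so that a colleague can slip the paper band over the pair; it springs back if let go.

Things in the scene. Friction and masses are not known exactly. Their poses are not given: they have to be found in the camera images.
- red_jar_a: a glass jam jar with a red screw lid, 66 mm in diameter, 85 mm tall, about 0.34 kg, standing on the table; one of the matching pair; origin at the centre of its underside, z up. Grasp round the body (straight from the underside up to 76 mm)
- red_jar_b: a glass jam jar with a red screw lid, 66 mm in diameter, 85 mm tall, about 0.34 kg, standing on the table; the other of the pair, just the same; origin at the centre of its underside, z up. Grasp round the body (straight from the underside up to 76 mm)
- ochre_jar: a glass jam jar with an ochre-yellow screw lid, 66 mm in diameter, 85 mm tall, about 0.34 kg, standing on the table; origin at the centre of its underside, z up. Grasp round the body (straight from the underside up to 76 mm); not part of the job, to be left where it is
- black_jar: a glass jam jar with a black screw lid, 66 mm in diameter, 85 mm tall, about 0.34 kg, standing on the table; origin at the centre of its underside, z up. Grasp round the body (straight from the underside up to 76 mm); not part of the job, to be left where it is
- white_jar: a glass jam jar with an off-white screw lid, 66 mm in diameter, 85 mm tall, about 0.34 kg, standing on the table; origin at the centre of its underside, z up. Grasp round the body (straight from the underside up to 76 mm); not part of the job, to be left where it is
- jig: wooden banding jig, fixed on the table: base 240 mm long (its x) by 128 mm wide, deck 30 mm above the table. Origin on the table under the jig; x points from pull bar to sliding jaw (roughly away from the robot), y left, z up. On the deck a channel along x, 78 mm wide between rails 9 mm high, runs from a fixed fence (front) to the sliding jaw (back)
- nest_front (a point): point on the deck on the centre line, at the jig's x = -52 mm: centre of a jar that just touches the fence. The fence is 104 mm wide, 32 mm above the deck, its jar-side face at x = -85 mm
- nest_back (a point): point on the deck on the centre line, at the jig's x = +28 mm: a good place for the second jar's centre; it clears a jar at nest_front by 14 mm and the resting jaw by 26 mm. The jaw is as wide and high as the fence, its jar-side face at x = +87 mm at rest
- drawbar (a joint): how far the pull bar and the sliding jaw (one piece) are drawn out along the jig's -x, towards the robot, m: 0 at rest, 0.040 with the pointer at the red mark, where two jars are just clamped between jaw and fence; end of travel 0.055. A spring draws it back with 5 N at rest, 10 N at the mark; sliding the jars takes 3 to 8 N more
- grip (a point): middle of the pull bar in front of the jig, moving with the jaw: a black round bar 18 mm thick, 90 mm long across the jig (its y), on two steel uprights 12 mm thick, 30 mm either side of the middle. Its axis is 62 mm above the table; at rest at the jig's x = -165 mm, 50 mm in front of the base. Pinch or hook it from above between the uprights
- pointer (a point): tip of the brass pointer on the sliding jaw, over the right-hand edge (the jig's -y side) of the deck
- mark (a point): the red mark on the white scale along the right-hand edge of the deck (a red line crosses the deck there too), 40 mm nearer the robot than the pointer at rest
- tags: a bundle of paper tags, 57x93x14 mm, origin at its underside; not part of the job, to be left where it is
- scissors: blue-handled scissors lying flat, 87x199x9 mm, origin at the underside; not part of the job, to be left where it is
- tape: a roll of masking tape lying flat, 96 mm across, 25 mm high, origin at its underside; not part of the job, to be left where it is
- cup: a green and white espresso cup, 64 mm across, 48 mm high, origin at its underside; not part of the job, to be left where it is
There are look-alikes about, which are no part of the job. What is shaped like the red_jar_a but turquoise is not meant.

How it is judged:
On the way:
1. both red-lidded jars stand upright and let go in the jig's channel, with the jaw still open (y of red_jar_a in the frame of jig between -0.01 and 0.01 m and x of red_jar_a in the frame of jig between -0.058 and 0.058 m and z of red_jar_a in the frame of jig between 0.026 and 0.034 m and angle between each of red_jar_a, red_jar_b's own z axis and vertical below 0.08 rad and linear speed of each of red_jar_a, red_jar_b below 0.02 m/s and contact force between the fingers and red_jar_a below 0.3 N and y of red_jar_b in the frame of jig between -0.01 and 0.01 m and x of red_jar_b in the frame of jig between -0.058 and 0.058 m and z of red_jar_b in the frame of jig between 0.026 and 0.034 m and contact force between the fingers and red_jar_b below 0.3 N and value of joint drawbar below 0.01 m), for 0.2 s.
At the end, for the whole second after the job is handed in: Fingers hold the pull bar (over 4 N) 37 to 45 mm out, still; both red-lidded jars stand on the deck, within 10 mm of the channel's centre line, tilt under 0.08 rad, not touched by the fingers, pressed together (over 1 N, centres within 69 mm); other things moved less than 30 mm (y of red_jar_a in the frame of jig between -0.01 and 0.01 m and x of red_jar_a in the frame of jig between -0.058 and 0.058 m and z of red_jar_a in the frame of jig between 0.026 and 0.034 m and angle between each of red_jar_a, red_jar_b's own z axis and vertical below 0.08 rad and linear speed of each of red_jar_a, red_jar_b below 0.02 m/s and contact force between the fingers and red_jar_a below 0.3 N and y of red_jar_b in the frame of jig between -0.01 and 0.01 m and x of red_jar_b in the frame of jig between -0.058 and 0.058 m and z of red_jar_b in the frame of jig between 0.026 and 0.034 m and contact force between the fingers and red_jar_b below 0.3 N and value of joint drawbar between 0.037 and 0.045 m and velocity of joint drawbar between -0.01 and 0.01 m/s and horizontal distance between red_jar_a and red_jar_b below 0.069 m and contact force between red_jar_a and red_jar_b above 1 N and contact force between the fingers and drawbar above 4 N and distance of each of ochre_jar, black_jar, white_jar, tags, scissors, tape, cup from where it was at the start of the episode below 0.03 m); the arm keeps its last pose, push and grip.
It fails at once if a red-lidded jar is tipped by more than 0.5 rad (angle between any of red_jar_a, red_jar_b's own z axis and vertical above 0.5 rad).
It fails at once if the two red-lidded jars are squeezed together with more than 45 N (contact force between red_jar_a and red_jar_b above 45 N).
It fails at once if another jar or thing on the table is pushed 30 mm or more (distance of any of ochre_jar, black_jar, white_jar, tags, scissors, tape, cup from where it was at the start of the episode above 0.03 m).
It also fails if it takes over 66 s, if anything falls off the work surface, if the arm or the gripper's body presses on something with over 40 N, if the wrist force passes 120 N, or if a joint passes its speed limit or range.

ROBOT

A 6-joint arm with a two-finger parallel gripper is mounted at the origin on the work surface; the furniture and walls round the work are solid. World frame = base frame: x ahead of the robot, y to its left, z up, the work surface at z = 0. Lengths are in m, angles in rad, forces in N, time in s.
With the tool pointing down it reaches from about 0.35 to 0.8 m from the base axis. Payload 7.3 kg.
Tool frame: the origin (TCP) lies between the finger pads; the fingertips stand 25 mm ahead of it and the grasp point (between the pads) lies 6 mm ahead of it (r.tip_extent is the distance from the TCP to the fingertips, in m); z points along the fingers, y is the line along which they close (so a half turn about z gives the same grasp; the last joint's range is limited). The gripper opens to 85 mm and grips with 20 to 120 N. Pads are 22 mm wide; open, the fingers measure 114 mm over their backs; the gripper's body (76 mm by 85 mm) begins 54 mm behind the grasp point. The pads swing forward as they close: fully open they stand 13 mm farther back than shut.
Start: joints at [1.031, 0.342, 1.524, -0, 1.275, -0.146], TCP at [0.201, 0.485, 0.256] pointing down, gripper open.
Joint ranges: [-2.53, 2.53], [-0.77, 2.02], [0.04, 2.7], [-1, 4.14], [0.28, 2.66], [-3.11, 3.11]. Speed limits (rad/s): [2.57, 2.57, 3.14, 3.14, 3.14, 3.14].

INTERFACE

Orientations are given as a unit quaternion [x, y, z, w].
In Python, from workcell import r, command_gripper, optics gives the robot as it stands. The module is installed in compiled form; this text tells all that it offers. Calls block until the motion is done:
- r.reach(position, orientation): joint-space move of the TCP to a pose.
- r.move_straight(position, orientation=None, speed=0.15, max_force=None): straight line of the TCP; orientation=None keeps the orientation; speed is the mean speed in m/s. With max_force (N) it stops when the force on the tool has changed by that much, and returns True; else False.
- r.movej(angles): joint-space move.
- command_gripper(opening, force=None): finger opening in m; force is the grip in N (None keeps the last); returns when the fingers have stopped.
- r.hold(seconds).
- r.solve_ik(position, orientation): joint angles nearest the present ones, or None.
- r.read_state(): the state.
- optics.get_image(name): name is "scene" or "top" or "wrist"; returns (picture, depth): 384x512x3 uint8, red, green, blue; 384x512 float32, m along the optical axis (not along the pixel's ray), 0 where there is no reading.
- optics.camera_model(name): a dict with "K" (3x3 intrinsics, pixels), "R" (3x3) and "t" (3): a world point X has camera coordinates R X + t; the wrist camera has in their place "tool_from_camera" (4x4, takes a point from camera to tool coordinates, whose origin is the TCP and whose axes are the flange's). Camera axes: x right, y down, z forward; pixel columns grow to the right and rows downward; lengths in m; the calibration is good to about 2 mm. A picture is of the moment at which its call begins: read the wrist's pose just before it. camera_model takes no time and is no camera call.
A pose or a line that the arm cannot do raises r.PlanningError and nothing moves.
- r.finish_job(): hands the job in; it is judged then, once.
The state is a dict: "time_s": time; "joint_positions": joint angles; "dq": joint speeds; "tau": joint torques, N m; "eef_pos": TCP position; "eef_rot": TCP orientation; "contact_force": force on the tool from outside, world axes, zero at the start; "torque": the same for the moment, N m; "grip_width": finger opening in m; "grip_force": force on a finger pad.
Only numpy, scipy, OpenCV 4.12 (cv2) and the standard library are available. Lean on these libraries where they do the work, as an engineer would, in place of code of your own. Each camera call takes 0.05 s, during which the arm holds its last target. There are 200 camera calls.

## Working session

There is one attempt and no reset: what is moved stays moved. The work goes in short steps, each a Python script; the robot and the scene stay as the last script left them, time stands still between calls to the robot, and variables do not carry over. Pictures are saved under pics/ and viewed, at most 10 in all, crops included, and the job is handed in when it is done.

```bash
mkdir -p pics; python3 - <<'E'
from workcell import r,command_gripper,optics
import cv2,numpy as np
for n in ("top","scene"):
    p,d=optics.get_image(n); cv2.imwrite(f"pics/{n}0.png",cv2.cvtColor(p,cv2.COLOR_RGB2BGR)); np.save(f"pics/{n}0.npy",d); m=optics.camera_model(n); print(n,m)
s=r.read_state(); print(s['eef_pos'],s['eef_rot'],s['time_s'],r.tip_extent)
E
```

```text
top {'K': array([[427.80470673,   0.        , 257.65399931],
       [  0.        , 427.80470673, 203.15862288],
       [  0.        ,   0.        ,   1.        ]]), 'R': array([[-0.02577337, -0.99957858, -0.01335648],
       [-0.99171397,  0.0272481 , -0.12554262],
       [ 0.12585366,  0.01001015, -0.99199831]]), 't': array([-0.01620065,  0.55765698,  1.14462361])}
scene {'K': array([[351.68664797,   0.        , 255.21377549],
       [  0.        , 351.68664797, 184.84178324],
       [  0.        ,   0.        ,   1.        ]]), 'R': array([[ 0.8888397 , -0.45758226, -0.02413423],
       [-0.24810446, -0.43631747, -0.86491112],
       [ 0.3852378 ,  0.77475515, -0.50134448]]), 't': array([-0.49510991,  0.1999868 ,  0.96462767])}
[0.20125082 0.48455492 0.25570345] [ 1.95630707e-01  9.80677405e-01 -6.32870533e-04 -2.30802790e-04] 0.1 0.025
```

View pics/top0.png

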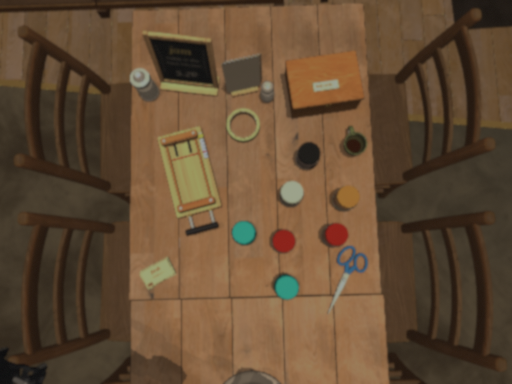

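View pics/scene0.png

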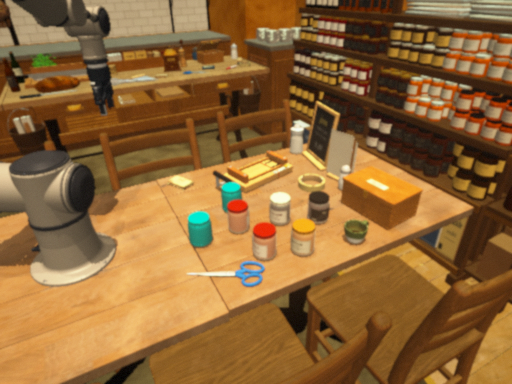

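Top view: the candidate jars are red lids at (284,241) and (336,234), turquoise lookalikes at (244,233) and (287,287), and ochre at (347,197). I choose the two red ones. The jig is at about (190,172), with its pull bar at (202,228). Next I'll check a close crop.

```bash
python3 - <<'E'
import cv2
p=cv2.imread("pics/top0.png")
cv2.imwrite("pics/crop1.png",cv2.resize(p[115:245,145:245],None,fx=4.6,fy=4.6,interpolation=cv2.INTER_CUBIC))
cv2.imwrite("pics/crop2.png",cv2.resize(p[170:310,225:375],None,fx=4,fy=4,interpolation=cv2.INTER_CUBIC))
E
```

```text
(no output)
```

View pics/crop1.png

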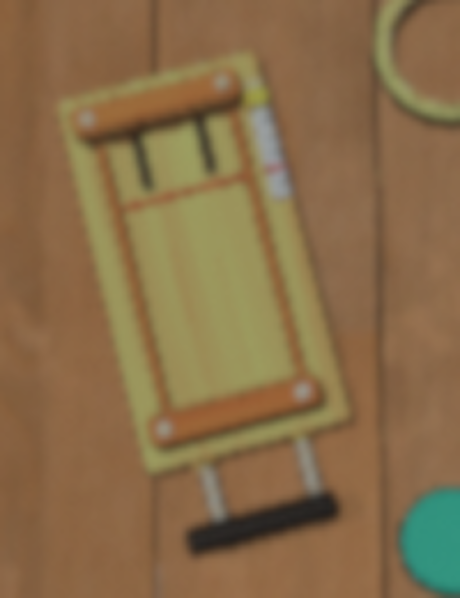

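View pics/crop2.png

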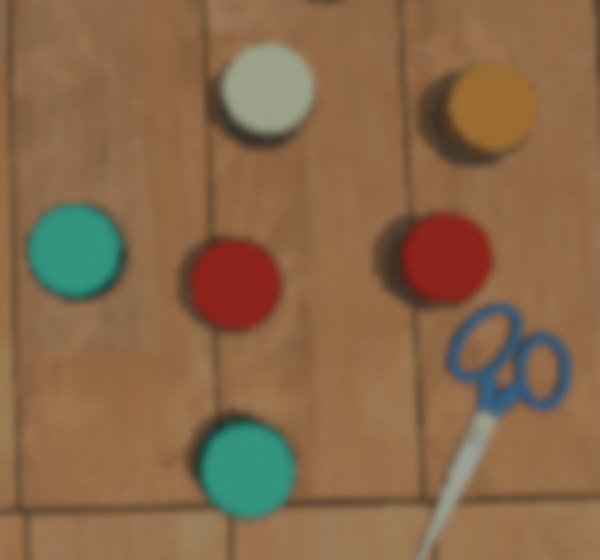

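The crops show the two red lids at (233,285) and (445,259) in crop2; these are the right jars. The jig deck corners in crop1 are (60,103), (250,55), (352,418) and (150,472). The bar ends are at (192,542) and (336,505).

```bash
cat > h.py <<'E'
import numpy as np,cv2
from scipy.optimize import least_squares
from scipy.spatial.transform import Rotation as Ro
from workcell import r,command_gripper,optics
M=optics.camera_model("top")
def proj(X): 
    c=np.atleast_2d(X)@M["R"].T+M["t"]; q=c@M["K"].T; return q[:,:2]/q[:,2:]
def back(uv,z):
    d=M["R"].T@np.linalg.inv(M["K"])@np.r_[uv,1]; o=-M["R"].T@M["t"]; return o+d*(z-o[2])/d[2]
def quat(yaw): # tool down, finger-closing axis y at world angle yaw
    y=np.array([np.cos(yaw),np.sin(yaw),0]); z=np.array([0,0,-1.]); return Ro.from_matrix(np.c_[np.cross(y,z),y,z]).as_quat()
E
python3 - <<'E'
from h import *
c=np.array([[60,103],[250,55],[352,418],[150,472],[192,542],[336,505]],float)
uv=(c+.5)/4.6-.5+[145,115]
L=np.array([[.12,.064,.03],[.12,-.064,.03],[-.12,-.064,.03],[-.12,.064,.03],[-.165,.045,.064],[-.165,-.045,.064]])
def P(p): return L@Ro.from_euler('z',p[2]).as_matrix().T+[p[0],p[1],0]
f=least_squares(lambda p:(proj(P(p))-uv).ravel(),[.6,.2,.2]); print("jig",f.x,f.fun.reshape(-1,2).round(2).tolist())
p=cv2.imread("pics/top0.png");d=np.load("pics/top0.npy"); h=cv2.cvtColor(p,cv2.COLOR_BGR2HSV)
def lids(mask,nm):
    n,_,st,ce=cv2.connectedComponentsWithStats(mask.astype(np.uint8))
    for i in range(1,n):
        if st[i,4]>250 and 170<ce[i][1]<310 and ce[i][0]>225: print(nm,ce[i],st[i,4],back(ce[i],.085).round(4), d[int(ce[i][1]),int(ce[i][0])])
H,S,V=h[...,0],h[...,1],h[...,2]
lids(((H<6)|(H>174))&(S>170)&(V>90),"red"); lids((H>75)&(H<95)&(S>110),"turq"); lids((H>13)&(H<25)&(S>170)&(V>120),"ochre")
print("white",back([225+268/4,170+89/4],.085),"tags",back([157,273],.01))
E
```

```text
jig [0.65221459 0.15957257 0.24237809] [[-1.08, 0.38], [1.3, -0.97], [0.63, 1.02], [-0.19, 1.54], [-0.93, -0.53], [0.3, -1.42]]
red [335.9921875 234.15625  ] 384 [ 0.4636 -0.2338  0.085 ] 1.1204749
red [283.32299742 240.64082687] 387 [ 0.4503 -0.0959  0.085 ] 1.1179571
turq [243.49144254 232.38141809] 409 [0.4746 0.0075 0.085 ] 1.1198153
turq [286.01809955 286.5678733 ] 442 [ 0.3324 -0.099   0.085 ] 1.0997728
ochre [347.6        196.17931034] 290 [ 0.5627 -0.2692  0.085 ] 1.1281686
white [ 0.5772721  -0.12312568  0.085     ] tags [0.37305593 0.25277259 0.01      ]
```

```bash
python3 - <<'E'
from h import *
W=optics.camera_model("wrist"); print(W)
np.savez("wrist.npz",**W)
def look(n):
    s=r.read_state(); p,d=optics.get_image("wrist"); cv2.imwrite(f"pics/{n}.png",cv2.cvtColor(p,cv2.COLOR_RGB2BGR)); np.savez(f"pics/{n}.npz",pos=s['eef_pos'],rot=s['eef_rot'],d=d); print(n,s['time_s'],s['eef_pos'])
r.reach([.56,.14,.36],quat(.242+np.pi/2)); look("wj")
q=[quat(.65),quat(.65-np.pi)]
r.reach([.42,-.13,.33],min(q,key=lambda o:np.abs((r.solve_ik([.42,-.13,.33],o) if r.solve_ik([.42,-.13,.33],o) is not None else np.full(6,9))-r.read_state()['joint_positions']).max())); look("wr")
a=cv2.imread("pics/wj.png");b=cv2.imread("pics/wr.png"); cv2.imwrite("pics/wboth.png",np.vstack([cv2.resize(a,None,fx=.78,fy=.78),cv2.resize(b,None,fx=.78,fy=.78)])[:600])
E
```

```text
{'K': array([[280.55454671,   0.        , 254.13751373],
       [  0.        , 280.55454671, 193.26371492],
       [  0.        ,   0.        ,   1.        ]]), 'tool_from_camera': array([[ 1.10128235e-03, -9.45972835e-01, -3.24244017e-01,
         8.37494007e-02],
       [ 9.99998692e-01,  1.42596831e-03, -7.63765450e-04,
         6.32404493e-04],
       [ 1.18486306e-03, -3.24242751e-01,  9.45973168e-01,
        -1.17186810e-01],
       [ 0.00000000e+00,  0.00000000e+00,  0.00000000e+00,
         1.00000000e+00]])}
wj 1.9417 [0.55967154 0.14075301 0.35981652]
wr 3.1583 [ 0.42061549 -0.12949185  0.33024807]
```

View pics/wboth.png

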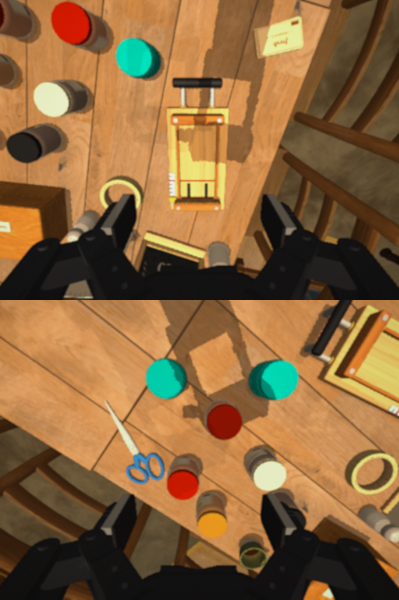

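The upper half shows the whole jig in view at about (195,145) of the half-size picture. The lower half shows both red lids, at (224,421) and (183,485). I'll enlarge the jig and locate the lids from the wrist image.

```bash
cat >> h.py <<'E'
W=np.load("wrist.npz")
def wback(n,uv,z):
    s=np.load(f"pics/{n}.npz"); T=W["tool_from_camera"]; R=Ro.from_quat(s["rot"]).as_matrix()
    o=s["pos"]+R@T[:3,3]; d=R@T[:3,:3]@np.linalg.inv(W["K"])@np.r_[uv,1]; return o+d*(z-o[2])/d[2]
E
python3 - <<'E'
from h import *
p=cv2.imread("pics/wj.png"); cv2.imwrite("pics/cropj.png",cv2.resize(p[92:280,195:305],None,fx=3.19,fy=3.19,interpolation=cv2.INTER_CUBIC))
p=cv2.imread("pics/wr.png"); h=cv2.cvtColor(p,cv2.COLOR_BGR2HSV);H,S,V=h[...,0],h[...,1],h[...,2]
m=((H<5)|(H>174))&(S>190)&(V>80)
m=cv2.morphologyEx(m.astype(np.uint8),cv2.MORPH_OPEN,np.ones((5,5)))
n,_,st,ce=cv2.connectedComponentsWithStats(m)
for i in range(1,n):
    if st[i,4]>150: print(ce[i],st[i],wback("wr",ce[i],.085).round(4))
E
```

```text
[286.97064846 155.56860068] [ 266  135   43   42 1465] [ 0.4481 -0.0941  0.085 ]
[234.00715564 235.76654741] [ 216  218   38   37 1118] [ 0.4619 -0.2305  0.085 ]
```

View pics/cropj.png

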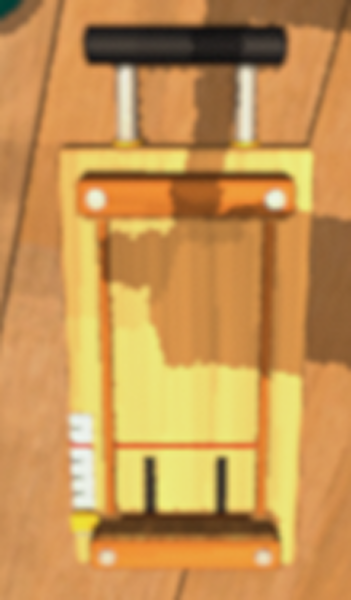

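Crop: deck front corners (61,152) and (312,152), back corners (77,560) and (293,565). The bar is centred at y≈46 from x=86 to 286, and the fence ends are at x=79 and 293.

```bash
python3 - <<'E'
from h import *
c=np.array([[61,150],[312,150],[76,562],[293,565],[86,46],[286,46]],float); uv=(c+.5)/3.19-.5+[195,92]
L=np.array([[-.12,-.064,.03],[-.12,.064,.03],[.12,-.064,.03],[.12,.064,.03],[-.165,-.045,.062],[-.165,.045,.062]])
X=np.array([wback("wj",u,l[2]) for u,l in zip(uv,L)])
f=least_squares(lambda p:((L@Ro.from_euler('z',p[2]).as_matrix().T+[p[0],p[1],0])-X)[:,:2].ravel(),[.65,.16,.24])
print(f.x.round(4),(f.fun.reshape(-1,2)*1e3).round(1).tolist())
Rz=Ro.from_euler('z',f.x[2]).as_matrix()
for u in ([79,182],[293,182],[79,217],[293,217]): print(u,((wback("wj",(np.array(u)+.5)/3.19-.5+[195,92],.062)-[*f.x[:2],0])@Rz).round(4))
for s in (0,.0): 
  for x in (-.05,.03): print((Rz@[x,0,0]+[*f.x[:2],0]).round(4))
E
```

```text
[0.6532 0.1619 0.2385] [[-2.1, -2.6], [-2.3, 1.2], [0.4, -0.9], [-1.3, 0.6], [2.6, 0.1], [2.7, 1.5]]
[79, 182] [-0.1071 -0.0497  0.062 ]
[293, 182] [-0.1076  0.0498  0.062 ]
[79, 217] [-0.0906 -0.0502  0.062 ]
[293, 217] [-0.0911  0.0505  0.062 ]
[0.6047 0.1501 0.    ]
[0.6824 0.169  0.    ]
[0.6047 0.1501 0.    ]
[0.6824 0.169  0.    ]
```

```bash
cat >> h.py <<'E'
J=np.array([.6527,.1607,.240])
def jig(x,y,z): return Ro.from_euler('z',J[2]).as_matrix()@[x,y,z]+[J[0],J[1],0]
def near(pos,yaw):
    c=[(np.abs(s-r.read_state()['joint_positions']).max(),q) for q in (quat(yaw),quat(yaw+np.pi)) if (s:=r.solve_ik(pos,q)) is not None]
    return min(c,key=lambda t:t[0])[1].copy()
def pick_place(jar,yaw,jx):
    x,y=jar; command_gripper(.085,40)
    q=near([x,y,.16],yaw); r.reach([x,y,.16],q)
    r.move_straight([x,y,.056],speed=.12); command_gripper(.05,40)
    print("grip",r.read_state()['grip_width'],r.read_state()['grip_force'])
    r.move_straight([x,y,.20],speed=.2)
    p=jig(jx,0,.20); r.reach(p,near(p,J[2]+np.pi/2))
    p[2]=.105; r.move_straight(p,speed=.12); p[2]=.082
    print("touch",r.move_straight(p,speed=.03,max_force=5),r.read_state()['eef_pos'],r.read_state()['grip_width'])
    command_gripper(.085); p[2]=.20; r.move_straight(p,speed=.2)
    print("t",r.read_state()['time_s'])
def look(n):
    s=r.read_state(); p,d=optics.get_image("wrist"); cv2.imwrite(f"pics/{n}.png",cv2.cvtColor(p,cv2.COLOR_RGB2BGR)); np.savez(f"pics/{n}.npz",pos=s['eef_pos'],rot=s['eef_rot'],d=d)
E
python3 - <<'E'
from h import *
pick_place((.449,-.095),.65,-.046)
E
```

```text
grip 0.06524171941799004 43.49850118160248
touch True [0.60776219 0.14992285 0.08690135] 0.06508560161592446
t 10.0833
```

```bash
python3 - <<'E'
from h import *
pick_place((.4627,-.232),J[2]+np.pi/2,.032)
p=[.53,.13,.36]; r.reach(p,near(p,J[2]+np.pi/2)); look("w2")
a=cv2.imread("pics/w2.png")
p,d=optics.get_image("top"); b=cv2.cvtColor(p,cv2.COLOR_RGB2BGR); cv2.imwrite("pics/t2.png",b)
cv2.imwrite("pics/v2.png",np.vstack([cv2.resize(a[40:340,130:400],(450,500))[:400],cv2.resize(b[115:315,140:390],(450,360))[:200]]))
h=cv2.cvtColor(a,cv2.COLOR_BGR2HSV);H,S,V=h[...,0],h[...,1],h[...,2]
m=cv2.morphologyEx((((H<5)|(H>174))&(S>190)&(V>80)).astype(np.uint8),cv2.MORPH_OPEN,np.ones((5,5)))
n,_,st,ce=cv2.connectedComponentsWithStats(m)
for i in range(1,n):
    if st[i,4]>150:
        X=wback("w2",ce[i],.115); print(ce[i],st[i,4],X.round(4),(Ro.from_euler('z',-J[2]).as_matrix()@(X-[J[0],J[1],0])).round(4))
E
```

```text
grip 0.06570216538479663 44.00434613227844
touch True [0.68350576 0.16850684 0.08707446] 0.06524495910633327
t 18.2917
[254.63727121 218.90266223] 1202 [0.6051 0.1495 0.115 ] [-0.0489  0.0005  0.115 ]
[254.63255361 265.20077973] 1026 [0.678  0.1675 0.115 ] [0.0262 0.0006 0.115 ]
```

View pics/v2.png

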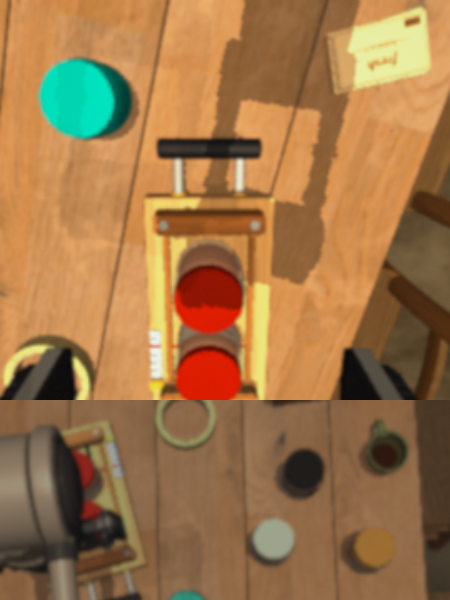

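Both jars stand centred in the channel: the lids measure x −49 and +26 mm, y about 0. The jaw is open and the bar middle is at (209,148) in the view. Next is the bar.

```bash
python3 - <<'E'
from h import *
X=wback("w2",np.array([209,148])/1.6667+[130,40],.062); print("bar",X,Ro.from_euler('z',-J[2]).as_matrix()@(X-[J[0],J[1],0]))
b=(X+jig(-.165,0,.062))/2
command_gripper(.055,60)
p=np.array([b[0],b[1],.17]); q=near(p,J[2]); r.reach(p,q)
p[2]=.068; print("hit",r.move_straight(p,speed=.1,max_force=8))
f0=r.read_state()['contact_force']
command_gripper(.0,60); s=r.read_state(); print(s['grip_width'],s['grip_force'],s['eef_pos'],f0,s['contact_force'],s['time_s'])
u=-np.array([np.cos(J[2]),np.sin(J[2]),0])
st=p.copy()
for d in (.01,.02,.03):
    r.move_straight(st+u*d,speed=.03); r.hold(.1); s=r.read_state(); print(d,(s['contact_force']@-u).round(2),s['contact_force'].round(1),((s['eef_pos']-st)@u).round(4),s['grip_width'])
look("w3"); print(r.read_state()['time_s'])
a=cv2.imread("pics/w3.png"); cv2.imwrite("pics/v3.png",cv2.resize(a,None,fx=1.5,fy=1.5))
E
```

```text
bar [0.48991295 0.1223203  0.062     ] [-0.1672442   0.00141525  0.062     ]
hit False
0.01596421348127756 58.37675392627716 [0.49002275 0.12161604 0.06853056] [ 0.5953338  -0.30732153  0.15319617] [-5.28604103 -2.07488755  6.95089434] 22.7
0.01 5.33 [ 4.7  3.1 -0.3] 0.0082 0.016042441458170367
0.02 6.23 [ 5.6  3.2 -2. ] 0.0179 0.01635360475343387
0.03 7.67 [ 7.   3.6 -3.7] 0.0274 0.01647194538789061
24.5
```

View pics/v3.png

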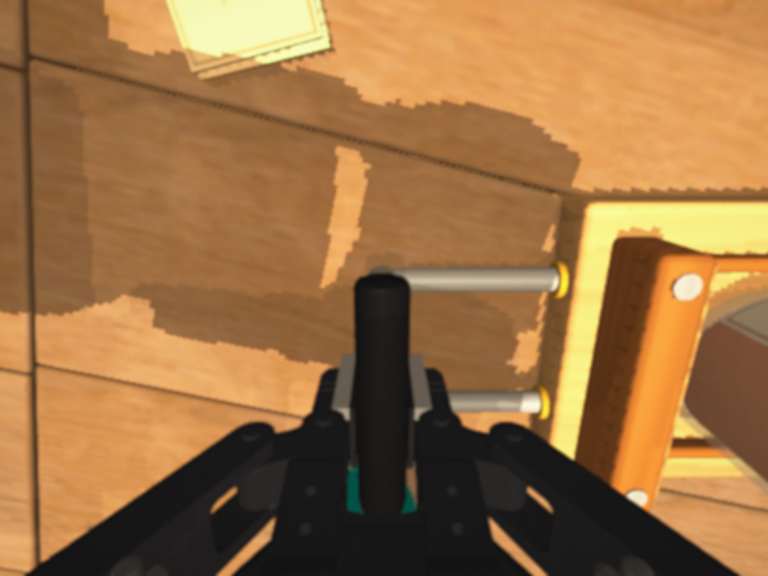

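The pads hold the bar midway between the uprights and the force follows the spring. I'll continue in small steps until it clamps.

```bash
python3 - <<'E'
from h import *
u=-np.array([np.cos(J[2]),np.sin(J[2]),0])
b=(np.array([0.48991295,0.1223203,.062])+jig(-.165,0,.062))/2; st=np.array([b[0],b[1],.068])
for d in np.arange(.033,.050,.0015):
    r.move_straight(st+u*d,speed=.02); r.hold(.1); s=r.read_state(); F=s['contact_force']@-u; print(d.round(4),F.round(2),((s['eef_pos']-st)@u).round(4),s['eef_pos'][2].round(4),s['grip_width'].round(4))
    if F>22: break
r.hold(.3); print(r.read_state()['contact_force'],r.read_state()['time_s'])
p,_=optics.get_image("top"); a=cv2.cvtColor(p,cv2.COLOR_RGB2BGR); p,_=optics.get_image("scene"); c=cv2.cvtColor(p,cv2.COLOR_RGB2BGR)
cv2.imwrite("pics/v4.png",np.hstack([cv2.resize(a[115:245,145:245],(400,520),interpolation=cv2.INTER_CUBIC),cv2.resize(c[130:230,200:300],(400,520),interpolation=cv2.INTER_CUBIC)]))
E
```

```text
Traceback (most recent call last):
AttributeError: 'float' object has no attribute 'round'
```

```bash
python3 - <<'E'
from h import *
u=-np.array([np.cos(J[2]),np.sin(J[2]),0])
b=(np.array([0.48991295,0.1223203,.062])+jig(-.165,0,.062))/2; st=np.array([b[0],b[1],.068])
for d in np.arange(.034,.050,.0015):
    r.move_straight(st+u*d,speed=.02); r.hold(.1); s=r.read_state(); F=s['contact_force']@-u; print(f"{d:.4f} {F:.2f} {(s['eef_pos']-st)@u:.4f} {s['eef_pos'][2]:.4f} {s['grip_width']:.4f}")
    if F>22: break
r.hold(.3); print(r.read_state()['contact_force'],r.read_state()['time_s'])
p,_=optics.get_image("top"); a=cv2.cvtColor(p,cv2.COLOR_RGB2BGR); p,_=optics.get_image("scene"); c=cv2.cvtColor(p,cv2.COLOR_RGB2BGR)
cv2.imwrite("pics/v4.png",np.hstack([cv2.resize(a[115:245,145:245],(400,520),interpolation=cv2.INTER_CUBIC),cv2.resize(c[130:230,200:300],(400,520),interpolation=cv2.INTER_CUBIC)]))
E
```

```text
0.0340 9.51 0.0308 0.0687 0.0163
0.0355 10.60 0.0322 0.0687 0.0164
0.0370 11.77 0.0334 0.0687 0.0165
0.0385 11.00 0.0348 0.0687 0.0160
0.0400 12.50 0.0362 0.0687 0.0163
0.0415 12.53 0.0377 0.0687 0.0163
0.0430 12.53 0.0391 0.0687 0.0158
0.0445 13.07 0.0406 0.0687 0.0164
0.0460 14.42 0.0416 0.0687 0.0164
0.0475 19.96 0.0418 0.0688 0.0163
0.0490 23.91 0.0419 0.0688 0.0162
[ 21.25769508  11.33945375 -17.87933483] 29.05
```

View pics/v4.png

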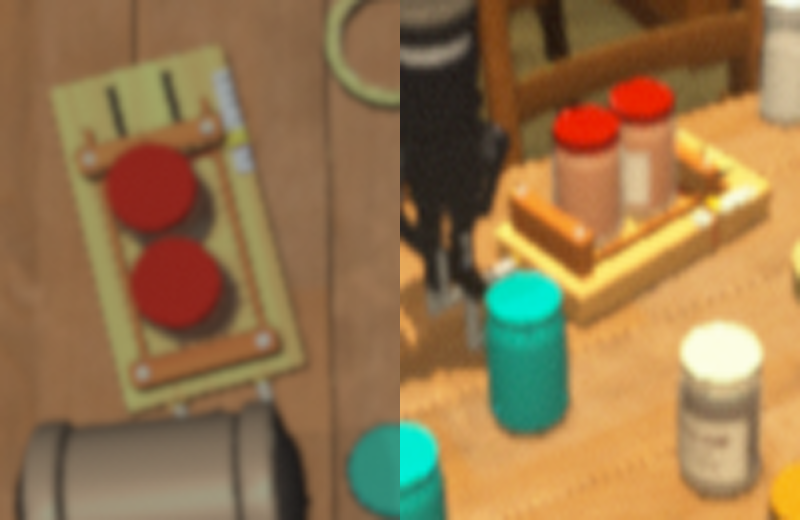

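The force rose sharply at about 41.6 mm of TCP travel, so the pair is clamped. The view shows the jars upright and the pointer over the red mark, at about (237,137) in the left panel. I'm handing it in.

```bash
python3 -c "
from workcell import r
print(r.finish_job())"
```

```text
the job is handed in; nothing more can be done
None
```

The two red-lidded jars stand snug in the jig's channel, and I handed the job in at about 29 s with the gripper still holding the pull bar out and the pointer at the red mark; the judge's result was not shown.

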